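# Clear the doser, then set the grinder four clicks finer and hold it

## Task

The coffee grinder on the trolley has just been brushed out and its hopper is still off: first swing the black dosing lever right to its stop and let it spring all the way back, so that the doser is swept clear. Then turn the grind collar exactly four clicks finer (clockwise seen from above) by the wooden knob of its lever, never going on to a fifth because the burrs would rub, and finish still holding that knob at the fourth click: I will tighten the lock screw while you hold it, so do not let go. Leave the cup under the spout and everything else on the trolley where it stands.

Things in the scene. Friction and masses are not known exactly. Their poses are not given: they have to be found in the camera images.
- grinder: dark teal coffee grinder, fixed, hopper off. Origin: underside, on the vertical axis of the grind collar; z up; the doser (clear drum) is at its front, -x. Column 105 x 105 mm to z = 185 mm, toothed steel collar 98 mm across from z = 199 to 217 mm, black throat on it to 229 mm; only the grind knob (top 251 mm) stands higher. Base plate x -195 to +75 mm, 135 mm wide, top z = 18 mm, a cup on it.
- doser_axis (a point): point on the vertical axis of the doser, at x = -100 mm, y = 0 of the grinder, on the middle of the lid (lid 88 mm across, top at z = 169 mm). The dosing lever turns about this axis.
- pawl_pivot (a point): pivot of the small brass pawl that clicks on the collar's teeth, on the flange at the opposite side from the lever (top at z = 216 mm of the grinder); not to be touched. The brass lock screw on the flange's rear is not to be touched either.
- grind_lever: collar and its lever, one piece; origin on the collar axis at z = 199 mm of the grinder, x axis along the arm (rod 10 mm thick) to the knob. Ratchet: turns only clockwise from above (finer), 12 degrees a click (24 mm at the knob), cannot be turned back. Starts resting at a click, 106 to 130 degrees from the grinder's +x towards +y, with 6 clicks or more to go.
- grind_knob (a point): middle of the upright wooden knob, 115 mm from the collar axis, z = 237 mm of the grinder: round, 24 mm across from z = 217 to 245, top 251, on a 14 mm neck; arm below it up to z = 210. In each click the lever resists with about 3 N here, fading to nothing at about 0.55 of the click; then it snaps forward, pulling ahead with about 5 N, and rests firmly.
- doser_lever (a joint): dosing lever angle, rad: 0 at rest (arm at 75 degrees from the grinder's +x towards -y), growing clockwise from above, towards the grinder's front, to the hard stop at 1.134 (65 degrees). A spring always returns it to 0: about 1 N at the grip at rest, 3 N at the stop; let go at the stop it is home in about half a second.
- doser_grip_mid (a point): middle of the black upright grip of the dosing lever, 95 mm from the doser axis, z = 198 mm of the grinder: round, 19 mm across, from z = 172 to 218 mm; the steel arm (8 mm thick) joins it from the doser's side, below z = 178 mm.
- cup_spout: white gold-rimmed cup under the doser's spout on the grinder's base, 62 mm across the rim, 48 mm high; origin at the centre of its underside. Leave it.
- cup_side: the other gold-rimmed cup, same size, on the trolley. Leave it.
- cezve: steel cezve, 78 mm across, 78 mm high, handle along its x axis reaching 172 mm out and 113 mm up; on the trivet. Origin at the centre of its underside. Leave it.
- trivet: round orange silicone trivet, 170 mm across, 8 mm thick, fixed; origin under its centre
- sugar_pot: closed blue and white ceramic sugar pot, 90 mm across, 98 mm high; origin at the centre of its underside. Leave it.
- hopper: the grinder's smoked bean hopper, standing on its wide rim: 123 mm across, 122 mm high; origin at the centre of its underside. Leave it.
- glass_jar: empty glass jar, 84 mm across, 100 mm high, on the stacking tier; origin at the centre of its underside. Leave it.
- brush: cleaning brush, 160 mm long, lying on the trolley. Leave it.

How it is judged:
By the outcome, as a careful person would: the job done as asked, in the order asked, and still so for the second after the job is handed in, while the arm keeps its last pose, push and grip.
It also fails if it takes over 69 s, if anything falls off the work surface, if the arm or the gripper's body presses on something with over 40 N, if the wrist force passes 120 N, or if a joint passes its speed limit or range.

## Robot

A 7-joint arm with a two-finger parallel gripper is mounted at the origin on the work surface. World frame = base frame: x ahead of the robot, y to its left, z up, the work surface at z = 0. Lengths are in m, angles in degrees, forces in N, time in s.
With the tool pointing down it reaches from about 0.35 to 0.775 m from the base axis. Payload 3.1 kg.
Tool frame: the origin (TCP) lies on the centre line of the jaws, within the pads' length; the fingertips stand 17 mm ahead of it and the grasp point (between the pads) lies 2 mm behind it (robot.tip_reach is the distance from the TCP to the fingertips, in m); z points along the fingers, y is the direction in which the jaws open and shut (so a half turn about z gives the same grasp; the last joint's range is limited). The gripper opens to 85 mm and grips with 20 to 120 N. Pads are 22 mm wide; open, the fingers measure 114 mm over their backs; the gripper's body (76 mm by 85 mm) begins 54 mm behind the grasp point. The pads swing forward as they close: fully open they stand 13 mm farther back than shut.
Start: joints at [-74.238, 17.813, 0.802, 86.603, -0.252, 75.585, -1.558], TCP at [0.171, 0.523, 0.248] pointing down, gripper open.
Joint ranges: [-154.91, 154.91], [-16.99, 109.72], [-72.82, 74.43], [7.12, 147.25], [-82.49, 262.49], [11.32, 116.49], [-174.64, 174.64]. Speed limits (degrees/s): [159.86, 159.86, 180, 180, 180, 180, 180].

## Interface

Orientations are given as [roll, pitch, yaw] about the fixed x, y, z axes, in that order (R = Rz(yaw) Ry(pitch) Rx(roll)).
In Python, from station import robot, fingers, vision, workorder, recognise gives the robot as it stands. Calls block until the motion is done:
- robot.move_to(position, orientation): joint-space move of the TCP to a pose.
- robot.line_to(position, orientation=None, velocity=0.15, f_stop=None): straight line of the TCP; orientation=None keeps the orientation; velocity is the mean speed in m/s. With f_stop (N) it stops when the force on the tool has changed by that much, and returns True; else False.
- robot.move_j(angles): joint-space move.
- fingers.gripper_to(opening, force=None): opening from 0.0 (shut) to 1.0 (fully open); force is the grip in N (None keeps the last); returns when the fingers have stopped.
- robot.pause(seconds).
- robot.inverse_kinematics(position, orientation): joint angles nearest the present ones, or None.
- vision.grab_frame(name): name is "scene" or "top"; returns the picture (400x640x3 uint8, red, green, blue); there is no depth.
- vision.calibration(name): a dict with "mtx" (3x3 intrinsics, pixels), "extrinsics" (4x4, takes a point from world to camera coordinates). Camera axes: x right, y up, looking along -z (the intrinsics and any distortion apply to the point x, -y, -z); pixel columns grow to the right and rows downward; lengths in m; the calibration is good to about 2 mm. A picture is of the moment at which its call begins. calibration takes no time and is no camera call.
A pose or a line that the arm cannot do raises robot.PlanningError and nothing moves.
- workorder.close_job(): hands the job in, once; it reports no verdict.
Trained networks look in the newest picture that a camera, given by its name, has taken for a name from the list of things; names that differ only in an ending like _2 or _b are one class to them, and where a whole thing is asked for, a point or a joint stands for the part that bears it (a point fixed in the world has none). Each returns a list of dicts, best first, with "p" (0 to 1); they miss things now and then, are a little off and sometimes report something else, mostly with a low value. They report only what shows in the picture. A call takes as long as a camera call.
- recognise(label, camera): "rect" ([centre column, centre row, width, height] in pixels, round what is visible of it).
Readings, each from a call of its own:
- robot.current_time_s(): time.
- robot.current_joint_positions(): joint angles.
- robot.current_dq(): joint speeds.
- robot.current_joint_torque(): joint torques, N m.
- robot.current_tool_pos(): TCP position.
- robot.current_eef_rot(): TCP orientation.
- robot.current_contact_force(): force on the tool from outside, world axes, zero at the start.
- robot.current_torque(): the same for the moment, N m.
- robot.current_finger_gap(): opening from 0.0 (shut) to 1.0 (fully open).
Only numpy, scipy, OpenCV 4.12 (cv2) and the standard library are available. Lean on these libraries where they do the work, as an engineer would, in place of code of your own. Each camera call takes 0.05 s, during which the arm holds its last target. There are 200 camera calls.

## Working session

There is one attempt and no reset: what is moved stays moved. The work goes in short steps, each a Python script; the robot and the scene stay as the last script left them, time stands still between calls to the robot, and variables do not carry over. Pictures are saved under pics/ and viewed, about 8 in all and at most 12, crops included, and the job is handed in when it is done.

```bash
mkdir -p pics; ls; python3 - <<'E'
from station import robot, fingers, vision, workorder, recognise
import cv2
for n in ["scene","top"]:
    im=vision.grab_frame(n); cv2.imwrite(f"pics/{n}0.png",im[:,:,::-1])
    c=vision.calibration(n); print(n,{k:(v.round(4).tolist() if hasattr(v,'round') else v) for k,v in c.items()})
    for l in ["grinder","grind_lever","grind_knob","doser_grip_mid","doser_lever","doser_axis","pawl_pivot","hopper","cup_spout","sugar_pot","cezve","glass_jar"]:
        r=recognise(l,n); print(l,[( [round(x) for x in d["rect"]],round(d["p"],2)) for d in r[:2]])
print(robot.current_time_s())
E
```

```text
pics
scene {'mtx': [[441.4967, 0.0, 323.8529], [0.0, 441.4967, 200.0559], [0.0, 0.0, 1.0]], 'extrinsics': [[0.3085, 0.951, 0.0213, -0.1693], [-0.5489, 0.1597, 0.8205, 0.16], [0.7769, -0.2648, 0.5712, -1.8097], [0.0, 0.0, 0.0, 1.0]]}
grinder [([311, 227, 96, 111], 0.93), ([361, 194, 16, 12], 0.5)]
grind_lever [([318, 189, 54, 35], 0.61)]
grind_knob [([319, 193, 55, 45], 0.67)]
doser_grip_mid [([312, 229, 9, 17], 0.42), ([208, 214, 23, 21], 0.18)]
doser_lever []
doser_axis [([308, 227, 97, 112], 0.76)]
pawl_pivot [([308, 226, 99, 112], 0.97)]
hopper [([174, 246, 44, 53], 0.8), ([358, 196, 20, 20], 0.3)]
cup_spout [([290, 254, 16, 12], 0.49)]
sugar_pot [([211, 268, 36, 32], 0.83), ([309, 229, 100, 110], 0.65)]
cezve [([404, 175, 28, 53], 0.96)]
glass_jar [([465, 213, 35, 38], 0.78)]
top {'mtx': [[417.1565, 0.0, 316.7862], [0.0, 417.1565, 200.1694], [0.0, 0.0, 1.0]], 'extrinsics': [[-0.0132, -0.9998, 0.0156, -0.0091], [0.9871, -0.0105, 0.1599, -0.5468], [-0.1597, 0.0175, 0.987, -1.2208], [0.0, 0.0, 0.0, 1.0]]}
grinder [([332, 174, 91, 73], 0.69), ([462, 222, 44, 42], 0.6)]
grind_lever [([322, 180, 46, 59], 0.6)]
grind_knob [([319, 184, 48, 55], 0.75), ([331, 172, 89, 72], 0.24)]
doser_grip_mid [([341, 149, 12, 27], 0.52)]
doser_lever [([423, 275, 20, 18], 0.6), ([343, 149, 13, 28], 0.5)]
doser_axis [([330, 174, 88, 74], 0.59)]
pawl_pivot [([331, 170, 90, 72], 0.7)]
hopper [([458, 224, 43, 41], 0.82)]
cup_spout []
sugar_pot [([424, 186, 29, 30], 0.97)]
cezve [([189, 282, 36, 70], 0.62)]
glass_jar [([170, 155, 37, 34], 0.95)]
1.3
```

```bash
python3 - <<'E'
import cv2,numpy as np
a=cv2.imread("pics/top0.png")[120:240,260:420]; b=cv2.imread("pics/scene0.png")[150:300,240:400]
cv2.imwrite("pics/topc.png",cv2.resize(a,None,fx=5,fy=5,interpolation=cv2.INTER_CUBIC))
b=cv2.resize(b,None,fx=4,fy=4,interpolation=cv2.INTER_CUBIC);cv2.imwrite("pics/scenec.png",b)
E
```

```text
(no output)
```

View pics/topc.png

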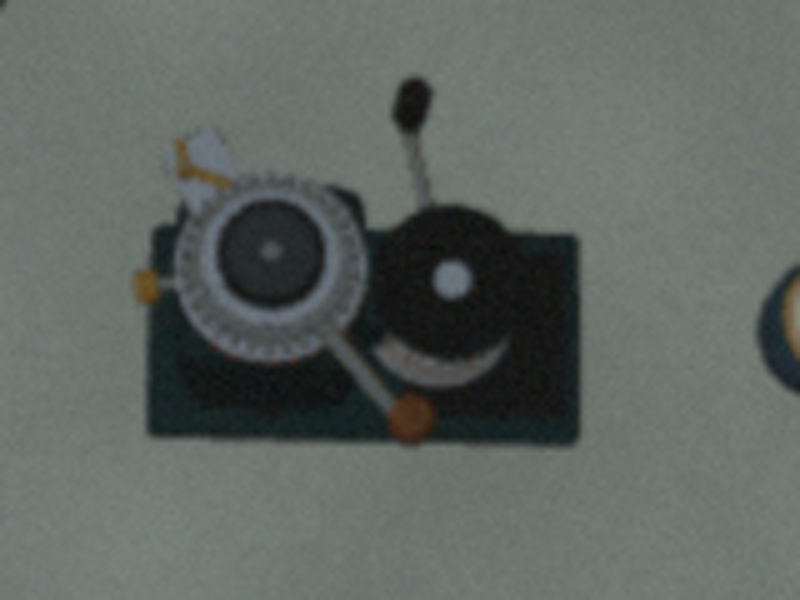

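View pics/scenec.png

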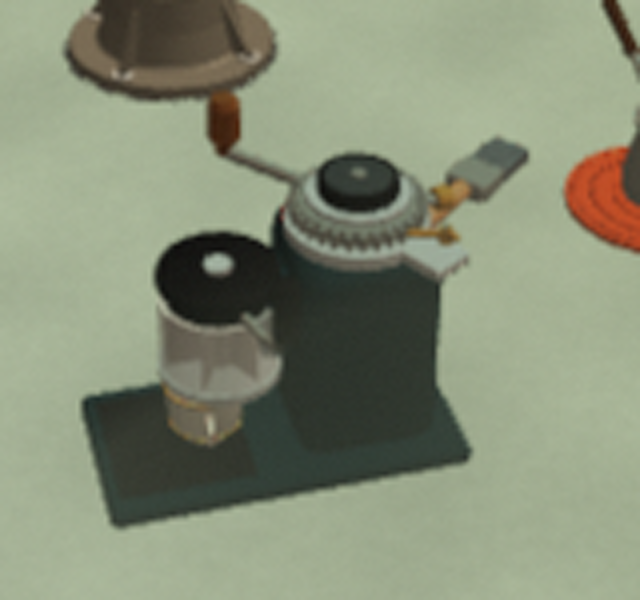

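View pics/top0.png

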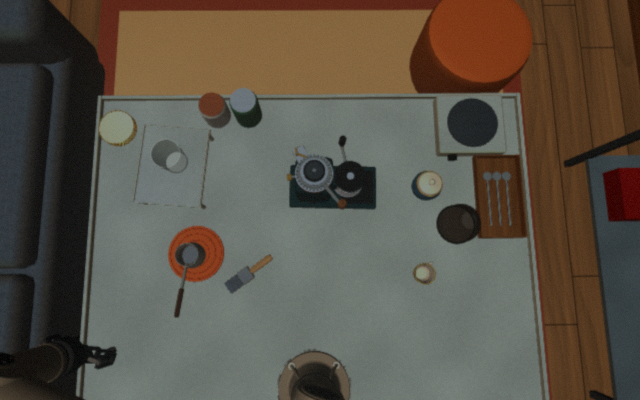

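The top view shows the grinder with its front (-x) to the image right, the collar throat at about (314,170), the lid centre at (350,176), the wooden knob at (342,203) and the dosing grip at (342,138). The scene view shows the knob top at about (296,174) and the base corners clearly. Next I fit the pose.

```bash
cat > h.py <<'E'
import numpy as np
from station import robot, fingers, vision, workorder, recognise
from scipy.optimize import least_squares
def proj(n,P):
    c=vision.calibration(n); E=np.array(c["extrinsics"]);K=np.array(c["mtx"])
    q=E[:3,:3]@P+E[:3,3]; q=np.array([q[0],-q[1],-q[2]]); q=K@q; return q[:2]/q[2]
def g2w(p,g):
    c,s=np.cos(g[2]),np.sin(g[2]); return np.array([g[0]+c*p[0]-s*p[1],g[1]+s*p[0]+c*p[1],p[2]])
def pol(cx,r,a,z): return [cx+r*np.cos(a),r*np.sin(a),z]
E
python3 - <<'E'
from h import *
T=lambda x,y:np.array([x/5+260-.4,y/5+120-.4]); S=lambda x,y:np.array([x/4+240-.4,y/4+150-.4])
fix=[("top",T(271,250),[0,0,.229]),("top",T(578,236),[-.195,-.0675,.018]),("top",T(578,443),[-.195,.0675,.018]),("top",T(150,436),[.075,.0675,.018]),
("scene",S(359,170),[0,0,.229]),("scene",S(118,523),[-.195,-.0675,.018]),("scene",S(83,400),[-.195,.0675,.018]),("scene",S(470,458),[.075,-.0675,.018]),
("scene",S(215,278),[-.1,0,.169])]
dl=np.deg2rad(-75)
fix+=[("top",T(414,91),pol(-.1,.095,dl,.218))]
kn=[("top",T(411,415),.251),("scene",S(224,94),.251)]
def res(v):
    r=[proj(n,g2w(p,v))-u for n,u,p in fix]+[proj(n,g2w(pol(0,.115,v[3],z),v))-u for n,u,z in kn]
    return np.array(r).ravel()
s=least_squares(res,[.7,0,np.pi/2,2.1],loss="soft_l1"); v=s.x
print(v.round(4),np.rad2deg(v[2:]).round(2)); print(res(v).reshape(-1,2).round(2))
print("se",np.sqrt(np.diag(np.linalg.inv(s.jac.T@s.jac)))*.7)
np.save("g.npy",v)
for n,p in [("grip0",pol(-.1,.095,dl,.198)),("gripstop",pol(-.1,.095,dl-1.134,.198)),("knob",pol(0,.115,v[3],.237)),("knob4",pol(0,.115,v[3]-np.deg2rad(48),.237))]:
    print(n,g2w(p,v).round(4))
E
```

```text
[ 0.5977 -0.0057  1.5478  2.2454] [ 88.68 128.65]
[[ 0.02  0.04]
 [ 0.27 -1.7 ]
 [ 0.83 -0.62]
 [-0.92 -0.26]
 [-0.2   1.09]
 [-1.62 -1.42]
 [-1.18 -1.5 ]
 [ 1.16 -2.7 ]
 [ 0.71 -2.77]
 [-0.08 -0.26]
 [ 0.1   0.03]
 [ 0.24  0.19]]
se [0.00095307 0.00081404 0.00883493 0.01766825]
grip0 [ 0.6877 -0.0832  0.198 ]
gripstop [ 0.6548 -0.1798  0.198 ]
knob [ 0.5062 -0.0754  0.237 ]
knob4 [0.4847 0.0156 0.237 ]
```

```bash
cat >> h.py <<'E'
DL=np.deg2rad(-75)
try: g=np.load("g.npy")
except Exception: g=None
def wrap(d): return (d+90)%180-90
def grip_pose(t,z):   # t: doser lever angle, rad
    a=DL-t; return g2w(pol(-.1,.095,a,z),g), [180,0,wrap(np.rad2deg(a+g[2]))]
def knob_pose(t,z):   # t: degrees finer
    a=g[3]-np.deg2rad(t); return g2w(pol(0,.115,a,z),g), [180,0,wrap(np.rad2deg(a+g[2]))]
E
python3 - <<'E'
from h import *
print(robot.current_eef_rot())
for f,ts in ((grip_pose,(0,.6,1.134,1.3)),(knob_pose,(0,24,48))):
    for t in ts:
        p,o=f(t,.21); q=robot.inverse_kinematics(p,o); print(t,p.round(3),np.round(o,1),None if q is None else np.round(q,0))
p=robot.current_tool_pos(); robot.line_to([p[0],p[1],.33])
fingers.gripper_to(.55)
p,o=grip_pose(0,.33); robot.move_to(p,o)
print(robot.current_time_s(),robot.current_tool_pos(),robot.current_finger_gap())
p,o=grip_pose(0,.25); robot.line_to(p,o)
import cv2
a=vision.grab_frame("top")[100:240,260:420]; b=vision.grab_frame("scene")[130:270,240:400]
cv2.imwrite("pics/ab1.png",cv2.resize(np.vstack([a,b])[:,:,::-1],None,fx=2,fy=2) if 0 else cv2.resize(np.hstack([a,b])[:,:,::-1],None,fx=2.5,fy=2.5,interpolation=cv2.INTER_CUBIC))
E
```

```text
[1.79998492e+02 9.39539116e-04 1.61853665e+02]
0 [ 0.688 -0.083  0.21 ] [180.    0.   13.7] [-22.  45.  56.  65. -36.  87. -49.]
0.6 [ 0.684 -0.139  0.21 ] [180.    0.  -20.7] [-19.  49.  64.  64. -43.  90. -76.]
1.134 [ 0.655 -0.18   0.21 ] [180.    0.  -51.3] [ -17.   47.   64.   68.  -41.   88. -102.]
1.3 [ 0.642 -0.189  0.21 ] [180.    0.  -60.8] [ -17.   46.   64.   70.  -40.   87. -110.]
0 [ 0.506 -0.075  0.21 ] [180.    0.   37.3] [-34.  20.  53.  98. -17.  71. -30.]
24 [ 0.486 -0.032  0.21 ] [180.    0.   13.3] [-39.  16.  50. 101. -13.  69. -62.]
48 [0.485 0.016 0.21 ] [180.    0.  -10.7] [-42.  15.  47. 101. -11.  69. -93.]
5.2583 [ 0.68794708 -0.08158819  0.3300521 ] 0.548685626675133
```

View pics/ab1.png

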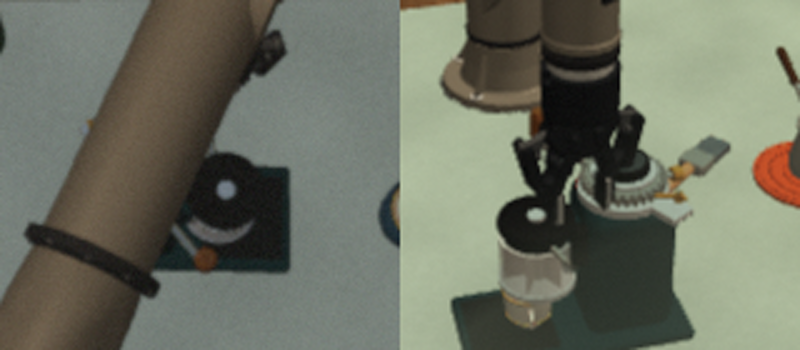

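The view fits: the open fingers straddle the black grip, at about (565,200) in the scene half, and nothing else is close. Descending and sweeping.

```bash
python3 - <<'E'
from h import *
import cv2
p,o=grip_pose(0,.203); print("touch",robot.line_to(p,o,velocity=.08,f_stop=5))
f0=np.array(robot.current_contact_force()); print(robot.current_tool_pos().round(4) if hasattr(robot.current_tool_pos(),'round') else robot.current_tool_pos(),f0)
t=0; hit=False
while t<1.45:
    t+=.09 if t<1.0 else .04
    p,o=grip_pose(t,.203)
    hit=robot.line_to(p,o,velocity=.06,f_stop=6 if t>.15 else 8)
    f=np.array(robot.current_contact_force())-f0
    tp=np.array(robot.current_tool_pos()); d=tp[:2]-g2w([-.1,0,0],g)[:2]
    ang=DL-(np.arctan2(d[1],d[0])-g[2])
    print(round(t,2),hit,f.round(1),"tool ang",round((ang+np.pi)%(2*np.pi)-np.pi,3),"F",np.linalg.norm(f).round(1))
    if hit or (t>1.1 and np.linalg.norm(f)>9): break
b=vision.grab_frame("scene")[130:270,240:400]
cv2.imwrite("pics/stop.png",cv2.resize(b[:,:,::-1],None,fx=4,fy=4,interpolation=cv2.INTER_CUBIC))
print(robot.current_time_s())
E
```

```text
touch False
[ 0.6878 -0.0833  0.2032] [ 0.28369805  0.17795767 -0.2192078 ]
0.09 False [-0.5  0.1  1.3] tool ang 0.099 F 1.4
0.18 False [-1.1  0.8  1.1] tool ang 0.175 F 1.8
0.27 False [-1.1  1.7  0.3] tool ang 0.264 F 2.0
0.36 False [-0.6  1.9  0.4] tool ang 0.356 F 2.0
0.45 False [0.6 1.7 0.2] tool ang 0.447 F 1.8
0.54 False [ 0.5  1.1 -0.7] tool ang 0.537 F 1.4
0.63 False [ 0.7  1.3 -0.4] tool ang 0.627 F 1.5
0.72 False [ 2.1  2.8 -0.2] tool ang 0.718 F 3.5
0.81 False [0.6 2.  0.6] tool ang 0.808 F 2.1
0.9 False [2.  2.  0.4] tool ang 0.898 F 2.8
0.99 False [2.1 0.9 0.9] tool ang 0.988 F 2.5
1.08 False [1.9 1.5 0.1] tool ang 1.077 F 2.4
1.12 False [2.  1.6 0.5] tool ang 1.117 F 2.6
1.16 False [1.7 1.3 0.3] tool ang 1.16 F 2.1
1.2 False [2.8 0.8 0.9] tool ang 1.201 F 3.0
1.24 False [2.6 0.9 0.3] tool ang 1.241 F 2.8
1.28 False [2.3 0.6 0.4] tool ang 1.281 F 2.4
1.32 False [5.3 2.4 0.5] tool ang 1.296 F 5.8
1.36 False [10.9  3.2 -1.3] tool ang 1.297 F 11.4
12.075
```

View pics/stop.png

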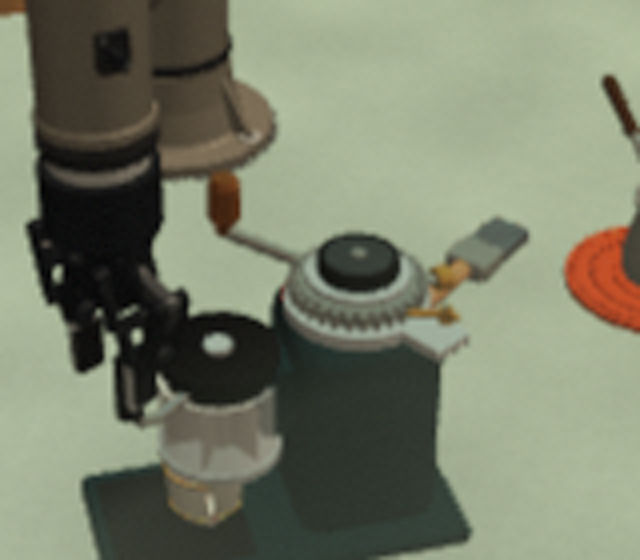

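The lever is against its hard stop: force rose to 11 N while the tool stalled at 1.297 rad, which matches 1.134 rad plus the finger play. The picture shows the arm swung to the front, at about (160,405). I lift off to let it spring back, then move above the knob.

```bash
python3 - <<'E'
from h import *
import cv2
p=robot.current_tool_pos(); robot.line_to([p[0],p[1],.31],velocity=.12)
robot.pause(.6)
p,o=knob_pose(0,.31); robot.move_to(p,o); fingers.gripper_to(.6)
p,o=knob_pose(0,.275); robot.line_to(p,o,velocity=.1)
a=vision.grab_frame("top")[100:240,260:420]; b=vision.grab_frame("scene")[130:270,240:400]
cv2.imwrite("pics/ab2.png",cv2.resize(np.hstack([a,b])[:,:,::-1],None,fx=2.5,fy=2.5,interpolation=cv2.INTER_CUBIC))
print(robot.current_time_s(),robot.current_tool_pos(),robot.current_contact_force())
E
```

```text
15.8583 [ 0.50672731 -0.07573714  0.27571716] [ 0.21269383 -0.17501343  0.17112812]
```

View pics/ab2.png

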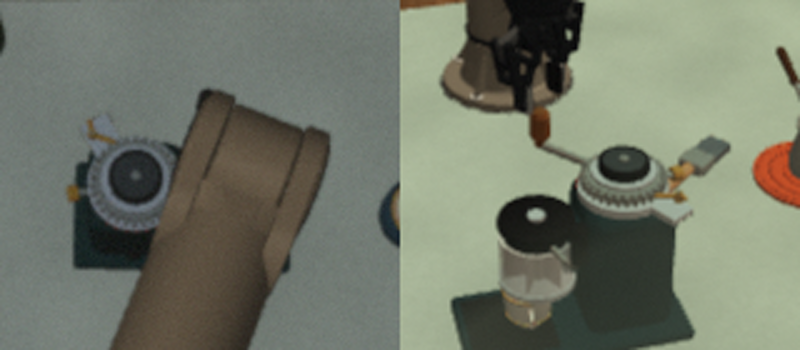

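The dosing lever is home: its arm is back at (560,253) in the scene half and the grip tip at (342,139) in the top view, both as at the start. The fingers are above the knob, so I grasp it and turn the first click while logging force.

```bash
cat >> h.py <<'E'
def status(F0):
    tp=np.array(robot.current_tool_pos()); d=tp[:2]-g[:2]; w=np.arctan2(d[1],d[0])
    f=np.array(robot.current_contact_force())-F0
    tg=np.array([np.sin(w),-np.cos(w)]); rd=np.array([np.cos(w),np.sin(w)])
    ang=np.rad2deg(g[3]+g[2]-w); ang=(ang+180)%360-180
    return round(ang,2),round(np.linalg.norm(d)*1e3,1),round(f[:2]@tg,1),round(f[:2]@rd,1),round(f[2],1)
def turn(a,b,n,F0,z=.234):
    for t in np.linspace(a,b,n+1)[1:]:
        p,o=knob_pose(t,z); robot.line_to(p,o,velocity=.04)
        print(round(t,2),status(F0))
E
python3 - <<'E'
from h import *
p,o=knob_pose(0,.234); print("touch",robot.line_to(p,o,velocity=.08,f_stop=5))
F0=np.array(robot.current_contact_force()); np.save("F0.npy",F0); print(F0,status(F0))
fingers.gripper_to(0,force=30); robot.pause(.2)
print("gap",robot.current_finger_gap(),status(F0))
turn(0,12,8,F0); print(robot.current_time_s())
E
```

```text
touch False
[-0.61417875 -0.09912273  0.07321682] (np.float64(-0.11), np.float64(114.9), np.float64(0.0), np.float64(0.0), np.float64(0.0))
gap 0.26905038814488763 (np.float64(-0.4), np.float64(114.8), np.float64(-1.4), np.float64(-0.9), np.float64(3.4))
1.5 (np.float64(0.97), np.float64(114.9), np.float64(-3.4), np.float64(-0.9), np.float64(4.7))
3.0 (np.float64(2.98), np.float64(115.0), np.float64(-1.2), np.float64(-0.1), np.float64(6.9))
4.5 (np.float64(4.27), np.float64(114.9), np.float64(-1.2), np.float64(0.1), np.float64(5.9))
6.0 (np.float64(6.37), np.float64(115.0), np.float64(0.2), np.float64(1.0), np.float64(8.7))
7.5 (np.float64(8.22), np.float64(115.0), np.float64(1.3), np.float64(0.4), np.float64(9.3))
9.0 (np.float64(9.39), np.float64(114.9), np.float64(0.4), np.float64(0.0), np.float64(8.1))
10.5 (np.float64(10.61), np.float64(114.9), np.float64(-0.6), np.float64(-0.7), np.float64(7.8))
12.0 (np.float64(11.88), np.float64(114.9), np.float64(-1.3), np.float64(-0.0), np.float64(6.6))
19.075
```

The force profile is as expected: resistance first, a zero crossing near 6°, then a pull ahead, then rest at 12°. Radius and gap are steady, so I continue to 48°.

```bash
python3 - <<'E'
from h import *
import cv2
F0=np.load("F0.npy")
turn(12,48,18,F0); robot.pause(.3); print(status(F0),robot.current_finger_gap(),robot.current_time_s())
a=vision.grab_frame("top")[100:240,260:420]; b=vision.grab_frame("scene")[130:270,240:400]
cv2.imwrite("pics/ab3.png",cv2.resize(np.hstack([a,b])[:,:,::-1],None,fx=2.5,fy=2.5,interpolation=cv2.INTER_CUBIC))
E
```

```text
14.0 (np.float64(13.83), np.float64(115.0), np.float64(-2.0), np.float64(-0.0), np.float64(7.4))
16.0 (np.float64(16.5), np.float64(115.0), np.float64(0.2), np.float64(0.9), np.float64(8.8))
18.0 (np.float64(18.09), np.float64(114.9), np.float64(-1.2), np.float64(-1.1), np.float64(7.8))
20.0 (np.float64(20.62), np.float64(115.0), np.float64(0.3), np.float64(0.9), np.float64(8.5))
22.0 (np.float64(22.27), np.float64(114.9), np.float64(-1.5), np.float64(0.6), np.float64(8.5))
24.0 (np.float64(23.95), np.float64(114.9), np.float64(-2.0), np.float64(0.7), np.float64(7.9))
26.0 (np.float64(25.93), np.float64(115.0), np.float64(-2.2), np.float64(-1.2), np.float64(6.4))
28.0 (np.float64(28.27), np.float64(115.0), np.float64(-0.6), np.float64(-0.5), np.float64(8.5))
30.0 (np.float64(31.23), np.float64(114.9), np.float64(2.5), np.float64(-0.1), np.float64(10.1))
32.0 (np.float64(32.8), np.float64(114.8), np.float64(0.3), np.float64(-0.6), np.float64(7.9))
34.0 (np.float64(34.64), np.float64(114.8), np.float64(0.9), np.float64(-1.1), np.float64(8.6))
36.0 (np.float64(36.3), np.float64(114.8), np.float64(-2.2), np.float64(-0.8), np.float64(7.9))
38.0 (np.float64(38.04), np.float64(114.9), np.float64(-2.8), np.float64(-0.2), np.float64(8.0))
40.0 (np.float64(40.96), np.float64(114.9), np.float64(1.6), np.float64(-0.2), np.float64(7.6))
42.0 (np.float64(43.52), np.float64(114.8), np.float64(3.8), np.float64(-0.9), np.float64(9.1))
44.0 (np.float64(45.13), np.float64(114.8), np.float64(1.4), np.float64(-3.0), np.float64(7.9))
46.0 (np.float64(46.8), np.float64(114.8), np.float64(-0.1), np.float64(-1.3), np.float64(6.2))
48.0 (np.float64(48.44), np.float64(114.8), np.float64(-0.8), np.float64(-1.5), np.float64(7.1))
(np.float64(48.41), np.float64(114.9), np.float64(-2.1), np.float64(-1.5), np.float64(6.8)) 0.2686027889180507 23.875
```

View pics/ab3.png

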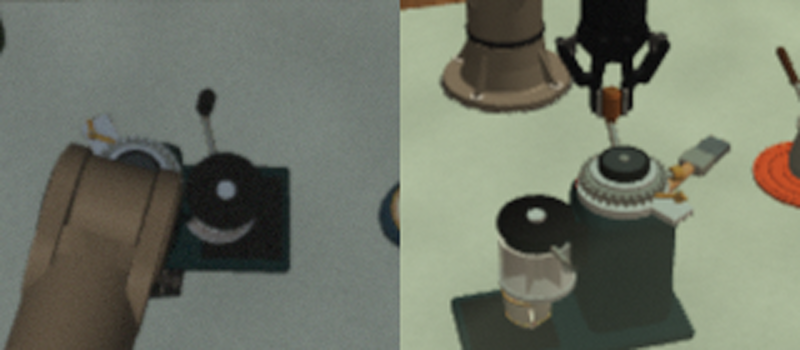

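All four snaps show in the log, and the picture shows the knob held between the pads. I relax by 0.4° to sit squarely on the fourth rest, then hand in.

```bash
python3 - <<'E'
from h import *
F0=np.load("F0.npy")
turn(48,47.6,1,F0); robot.pause(.3); print(status(F0),robot.current_finger_gap(),robot.current_time_s())
workorder.close_job()
E
```

```text
47.6 (np.float64(48.08), np.float64(114.8), np.float64(0.2), np.float64(-2.4), np.float64(7.4))
(np.float64(48.07), np.float64(114.8), np.float64(0.4), np.float64(-2.1), np.float64(5.9)) 0.2698086987539106 24.525
the job is handed in; nothing more can be done
```

The doser has been swept, the collar is four clicks finer, and the arm is still holding the wooden knob at the fourth click. I handed the job in at 24.5 s of the 69 s allowed.

- **Dosing lever:** I pushed the grip until the tool stalled and the force rose to 11 N. That happened at 1.30 rad of tool angle, which fits the 1.134 rad stop plus the play between the fingers. I then lifted clear, and pictures from both cameras show the lever back at its rest position.
- **Grind collar:** I gripped the knob and turned it through four click force cycles. The separation between cycles was noisy on the second click, but the angle agrees. I eased back 0.4° at the end. The final check read 48.1° against 48°, with 0.4 N along the turning direction and the grip gap unchanged at 0.27.
- **Not fully checked:** The tool carries a steady upward force of 6–7 N that began when the pads closed on the knob. I did not trace the cause. The cup under the spout looked untouched in the last picture. Nothing touched any other item on the trolley as far as I could see, but I did not check each one afterwards.

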